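# Show the milk jug's spout on the video call

## Task

A buyer on a video call wants to check the white milk jug's spout for chips. First tip the laptop's half-closed screen up until it stands upright, so that its camera looks level across the worktop; then take the milk jug off the draining rack and hold it upright in the air with the spout pointing straight at the camera in the screen's top edge, the spout tip level with the camera, centred, and about 20 cm from it. Finish while still holding the jug there, still and touching nothing but the gripper, and leave everything else where it stands.

Things in the scene. Friction and masses are not known exactly. Their poses are not given: they have to be found in the camera images.
- laptop: Half-open aluminium laptop on the worktop, 304 mm wide, 212 mm deep, base 14 mm high; it does not slide. Origin: centre of its underside. Its x axis points from the user's front edge to the hinge edge (the hinge is at x = +98 mm), y along the hinge, z up. It stands side-on to the robot: the screen, once up, faces the draining rack.
- screen (a joint): Angle of the laptop's screen, rad: 0 closed, 1.57 upright (square to the keyboard), up to 2.3 leaning back. It starts half closed. The hinge is stiff: the screen stays where it is left, and 2.5 to 4 N square to the screen at its free edge moves it. The screen is 204 mm from hinge to free edge, 304 mm wide, 7 mm thick, 0.3 kg.
- screen_hinge (a point): Middle of the screen's hinge line, 16.5 mm above the worktop, on the inner (display) face of the screen.
- screen_edge (a point): Middle of the screen's free edge, on its inner (display) face, 204 mm from the hinge line.
- webcam: The laptop's camera, a 6 mm round lens in the middle of the black bezel on the inner face, 7 mm from the screen's free edge. Origin at the lens; x points straight out of the display (the way the camera looks), z towards the free edge (up once the screen stands upright).
- jug: White ceramic milk jug, upright on the rack, 95 mm high, 0.24 kg give or take a third. Origin: centre of its underside; z up, x towards the spout, handle at -x (62 mm from the axis). Round: 66 mm across at the belly (32 mm up), 53 mm at the neck (70 to 78 mm up), 58 mm at the rim, wall 4 mm. Grip it from above across the neck, fingers closing along its y. Unlike the mug it has a spout and a waist.
- jug_spout (a point): Tip of the jug's spout, 39 mm from the jug's axis (along its x), 94 mm above its underside.
- rack: Beechwood draining rack, slatted deck, its top 40 mm above the worktop; it does not slide. Origin at worktop height; the deck reaches x = -150 to +150, y = -140 to +230 mm. Jug, mug and two squat jars stand near x = -68 or +68, y = -70 or +65 mm, in any order; two 160 mm plates stand on edge between pegs at y = +165 to +213 mm, up to 201 mm high.
- jar_a: Squat glass jar, upside down on the rack, 82 mm across, 82 mm high. Origin: centre of its lower end. Leave it alone.
- jar_b: The other squat glass jar, the same. Leave it alone.
- mug: White ceramic mug, upside down on the rack, 78 mm across, 88 mm high, handle towards its +x (reaching 68 mm from the axis). Origin: centre of its lower end. Leave it alone.
- bottle: Tall clear glass bottle with a wire swing-top, 74 mm across, 265 mm high, standing on the worktop beyond the gap between rack and laptop. Origin: centre of its underside. Leave it alone.
- strainer: Steel tea strainer, bowl 70 mm across, its folding wire handle opened out to 140 mm towards its +x, 30 mm high, lying between rack and laptop. Origin: under its bowl. Leave it alone.
- caddy: Round steel tea caddy, 79 mm across, 124 mm high, on the worktop behind the screen. Origin: centre of its underside. Leave it alone.
There are look-alikes about, which are no part of the job. What is shaped like the jug but brown or green is not meant.

How it is judged:
By the outcome, as a careful person would: the job done as asked, in the order asked, and still so for the second after the job is handed in, while the arm keeps its last pose, push and grip.
It also fails if it takes over 53 s, if anything falls off the work surface, if the arm or the gripper's body presses on something with over 40 N, if the wrist force passes 120 N, or if a joint passes its speed limit or range.

## Robot

A 6-joint arm with a two-finger parallel gripper is mounted at the origin on the work surface. World frame = base frame: x ahead of the robot, y to its left, z up, the work surface at z = 0. Lengths are in mm, angles in rad, forces in N, time in s.
With the tool pointing down it reaches from about 350 to 975 mm from the base axis. Payload 7.1 kg.
Tool frame: the origin (TCP) lies on the front face of the gripper's body, between the roots of the fingers; the fingertips stand 80 mm ahead of it and the grasp point (between the pads) lies 61 mm ahead of it (ctrl.tcp_to_grasp is the distance from the TCP to the grasp point, in mm); z points along the fingers, y is the direction in which the jaws open and shut (so a half turn about z gives the same grasp; the last joint's range is limited). The gripper opens to 88 mm and grips with 3 to 60 N. Pads are 20 mm wide; open, the fingers measure 115 mm over their backs; the gripper's body (75 mm by 178 mm) begins 61 mm behind the grasp point.
Start: joints at [-1.335, 0.423, 1.63, -0, 1.089, -0.019], TCP at [157.551, -604.8, 302.675] pointing down, gripper open.
Joint ranges: [-3, 3], [-0.9, 2.11], [0.09, 2.58], [-1.31, 4.45], [0.11, 2.69], [-2.54, 2.54]. Speed limits (rad/s): [2.39, 2.39, 3.01, 3.14, 3.14, 3.14].

## Interface

Orientations are given as a rotation vector (axis times angle).
In Python, from workcell import telemetry, get_image, ctrl gives the robot as it stands.
- The arm moves only by the tool send_rows, never from a script. Its argument "rows" is a list of rows, each a list of 5 numbers: the shift along the tool's x, y, z in m, then the turn about the tool's z in rad, then the opening, from -1 (shut) to 1 (fully open). A call has 1 to 5 rows; each row shifts and turns the commanded pose from where the row before left it, along the tool's axes as they then stand; what a row does not reach is not made up. A row lasts 1/10 s, in which the tool goes at most 50 mm and 8.59 degrees, less where a joint would pass 70% of its speed; a pose out of reach is approached as far as the arm can. A call with a gripper value outside its range is refused whole. The fingers move at their own pace and stop on an object; the grip force is fixed at half the most. Time passes only in rows, so rows that do not move let the fingers close. It gives the time, the measured TCP pose, the force and the opening at its end, in the units of the state.
- telemetry.get_obs(): the state, without advancing time (a new reading comes with each control period).
- get_image(name): name is "scene" or "top" or "wrist"; returns a dict with "color" (400x640x3 uint8, blue, green, red), "z_map" (400x640 float32, mm along the optical axis (not along the pixel's ray), 0 where there is no reading), "camera_matrix" (3x3 intrinsics, pixels), "rvec" (rotation vector, rad) and "tvec" (3), from world to camera coordinates, as OpenCV has them. Camera axes: x right, y down, z forward; pixel columns grow to the right and rows downward; lengths in mm; the calibration is good to about 2 mm. The wrist camera is an equidistant fisheye: a pixel r from the principal point sees the ray r / f radians off the axis. A picture is of the moment at which its call begins.
- ctrl.close_job(): hands the job in, once; it reports no verdict.
The state is a dict: "t": time; "qpos": joint angles; "qvel": joint speeds; "joint_torque": joint torques, N m; "ee_pos": TCP position; "orientation": TCP orientation; "ft_force": force on the tool from outside, world axes, zero at the start; "moment": the same for the moment, N m; "width": finger opening in mm.
Only numpy, scipy, OpenCV 4.12 (cv2) and the standard library are available. Lean on these libraries where they do the work, as an engineer would, in place of code of your own. Each camera call takes 0.05 s, during which the arm holds its last target.

## Working session

There is one attempt and no reset: what is moved stays moved. The work goes in short steps, Python scripts to look and compute and a tool call to move; the robot and the scene stay as the last step left them, time stands still between calls to the robot, and variables do not carry over. Pictures are saved under pics/ and viewed, and the job is handed in when it is done.

Besides the shell and the picture viewer there is one more tool, called after "Emit:" as name(argument=value, ...), one argument or row to a line, values as JSON. send_rows: Moves the arm, as the interface text tells. Its arguments: {"type":"object","properties":{"rows":{"type":"array"}},"required":["rows"]}

```bash
ls; mkdir -p pics
python3 - <<'E'
from workcell import telemetry,get_image,ctrl
import cv2,numpy as np
print(telemetry.get_obs())
for n in("scene","top","wrist"):
    d=get_image(n); cv2.imwrite(f"pics/{n}0.png",d["color"]); np.savez(f"pics/{n}0.npz",**d)
    print(n,d["camera_matrix"],d["rvec"],d["tvec"])
E
```

```text
pics
{'t': 0.0, 'qpos': array([-1.33503316e+00,  4.23837127e-01,  1.63068212e+00,  1.61443775e-05,
        1.08861408e+00, -1.90279840e-02]), 'qvel': array([-0.00135582, -0.00031061,  0.00161224,  0.00104259,  0.00099483,
       -0.0002746 ]), 'joint_torque': array([-1.86892081e-03, -5.44624937e+01, -2.73665750e+01,  6.43539196e-02,
        2.28288188e-02, -1.00308598e-04]), 'ee_pos': array([ 157.43645047, -604.3959697 ,  301.90702709]), 'orientation': array([-3.11461440e+00, -3.98936835e-01,  2.39300183e-04]), 'ft_force': array([ 0.01221178, -0.32618586,  0.06805221]), 'moment': array([-0.02721786,  0.01204961,  0.01181584]), 'width': 87.86146573101907}
scene [[388.69572135   0.         321.38486036]
 [  0.         388.69572135 203.36047577]
 [  0.           0.           1.        ]] [ 2.17901733  1.56835147 -0.39841289] [-237.53046581 -420.9269759  1834.69981301]
top [[452.53504729   0.         318.42000607]
 [  0.         452.53504729 192.19592082]
 [  0.           0.           1.        ]] [ 2.11449021 -2.11160216  0.19504339] [  58.21161224  576.23212409 1394.29096371]
wrist [[309.70691629   0.         318.15614851]
 [  0.         309.70691629 201.04233866]
 [  0.           0.           1.        ]] [-2.31035331  1.78719194  0.24349528] [-623.823285    -32.35600602  391.30685445]
```

View pics/scene0.png

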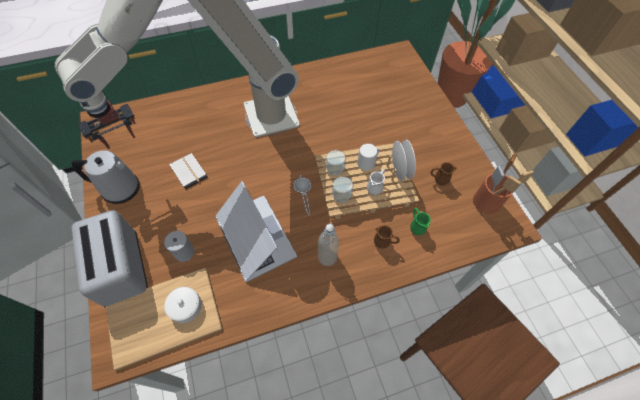

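View pics/top0.png

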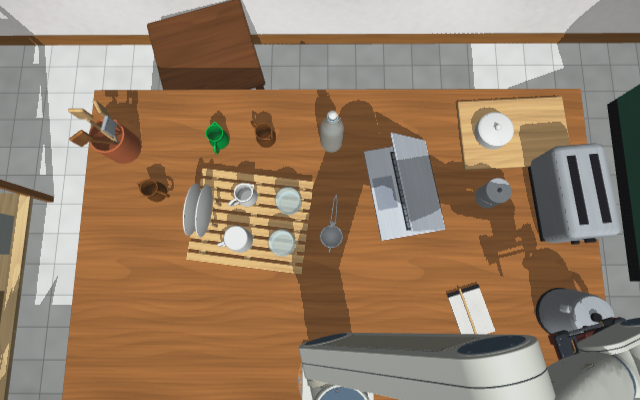

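View pics/wrist0.png

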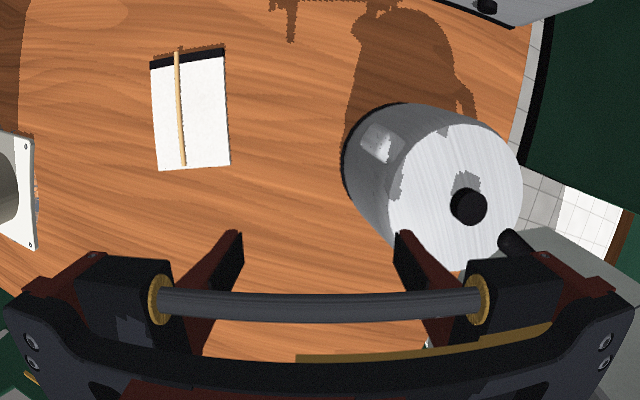

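```bash
cat > h.py <<'E'
import numpy as np,cv2
def load(n): 
    d=np.load(f"pics/{n}.npz"); return {k:d[k] for k in d}
def world(d):
    K=d["camera_matrix"];R=cv2.Rodrigues(d["rvec"])[0];t=d["tvec"].ravel()
    h,w=d["z_map"].shape;u,v=np.meshgrid(np.arange(w),np.arange(h));z=d["z_map"]
    P=np.stack([(u-K[0,2])/K[0,0]*z,(v-K[1,2])/K[1,1]*z,z],-1)
    return (P-t)@R
def proj(d,p):
    return cv2.projectPoints(np.float64(p).reshape(-1,3),d["rvec"],d["tvec"],d["camera_matrix"],None)[0].reshape(-1,2)
def ray(d,uv,zp):
    K=d["camera_matrix"];R=cv2.Rodrigues(d["rvec"])[0];t=d["tvec"].ravel()
    c=-R.T@t; r=R.T@np.linalg.inv(K)@np.array([uv[0],uv[1],1.]); return c+r*(zp-c[2])/r[2]
E
python3 - <<'E'
from h import *
for n,(x0,y0,x1,y1),s in(("top0",(350,120,455,250),5),("scene0",(200,170,310,290),5),("top0",(175,110,320,280),4),("scene0",(310,130,430,220),5)):
    d=load(n);im=cv2.resize(d["color"][y0:y1,x0:x1],None,fx=s,fy=s,interpolation=cv2.INTER_CUBIC);cv2.imwrite(f"pics/crop_{n}_{x0}.png",im[:600,:800])
d=load("top0");W=world(d)
for v in range(130,250,10):
    print(v,[tuple(int(a) for a in W[v,u]) for u in range(360,450,8)])
E
```

```text
130 [(804, -82, 1), (804, -109, 0), (802, -136, 7), (804, -164, 0), (803, -191, 2), (806, -220, -6), (804, -246, 0), (805, -274, -3), (805, -301, -2), (801, -326, 7), (806, -356, -5), (804, -382, -1)]
140 [(769, -81, -1), (768, -108, 0), (769, -136, -3), (768, -163, 0), (713, -163, 171), (723, -192, 142), (734, -224, 106), (746, -257, 68), (767, -298, 2), (768, -326, 1), (768, -353, 1), (768, -380, 0)]
150 [(731, -80, 6), (735, -108, -5), (728, -133, 15), (729, -160, 13), (728, -186, 16), (687, -189, 152), (698, -220, 118), (710, -254, 77), (721, -288, 39), (734, -325, -2), (734, -352, -4), (732, -378, 0)]
160 [(698, -80, 0), (695, -106, 10), (692, -132, 20), (695, -159, 11), (694, -186, 15), (654, -187, 159), (662, -217, 130), (674, -250, 87), (684, -285, 48), (696, -321, 5), (696, -348, 5), (700, -379, -8)]
170 [(664, -80, -4), (658, -104, 21), (662, -133, 6), (661, -159, 10), (659, -184, 17), (620, -184, 174), (629, -215, 135), (638, -246, 100), (648, -281, 58), (663, -321, 0), (663, -348, 0), (663, -374, 0)]
180 [(628, -79, 2), (627, -105, 6), (626, -131, 10), (625, -157, 16), (6
[... 671 characters left out ...]
505, -233, 139), (511, -265, 104), (516, -298, 69), (522, -333, 31), (527, -368, -1)]
220 [(494, -77, -2), (494, -103, 0), (493, -129, 6), (492, -154, 10), (492, -180, 12), (491, -205, 19), (491, -231, 20), (473, -230, 151), (479, -262, 111), (483, -295, 76), (489, -330, 37), (493, -364, 6)]
230 [(461, -77, -4), (461, -103, -3), (460, -128, 2), (459, -153, 16), (459, -178, 18), (459, -205, 14), (459, -230, 16), (443, -228, 156), (447, -258, 126), (451, -291, 84), (460, -335, 10), (461, -363, 4)]
240 [(428, -76, 0), (428, -102, 1), (428, -128, 0), (427, -153, 6), (428, -180, 3), (428, -206, -1), (428, -232, 0), (428, -259, -2), (427, -282, 8), (429, -311, -2), (428, -335, 3), (429, -363, -2)]
```

```bash
ls pics
```

```text
crop_scene0_200.png
crop_scene0_310.png
crop_top0_175.png
crop_top0_350.png
scene0.npz
scene0.png
top0.npz
top0.png
wrist0.npz
wrist0.png
```

View pics/crop_top0_350.png

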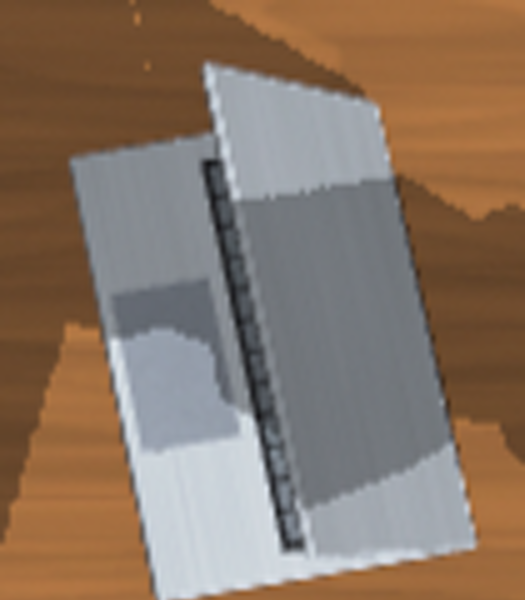

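View pics/crop_scene0_200.png

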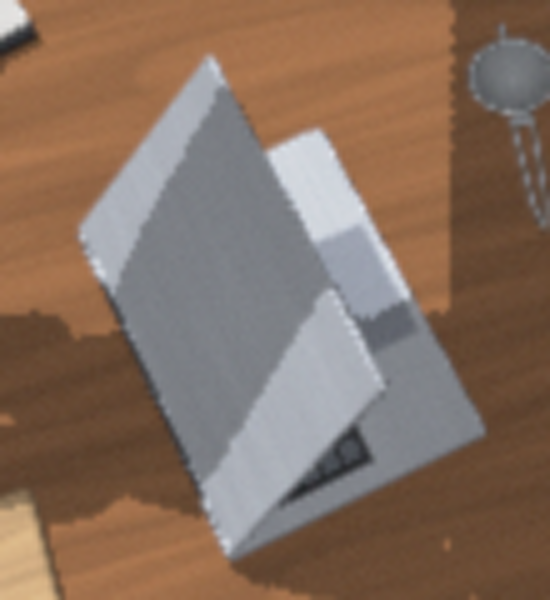

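View pics/crop_top0_175.png

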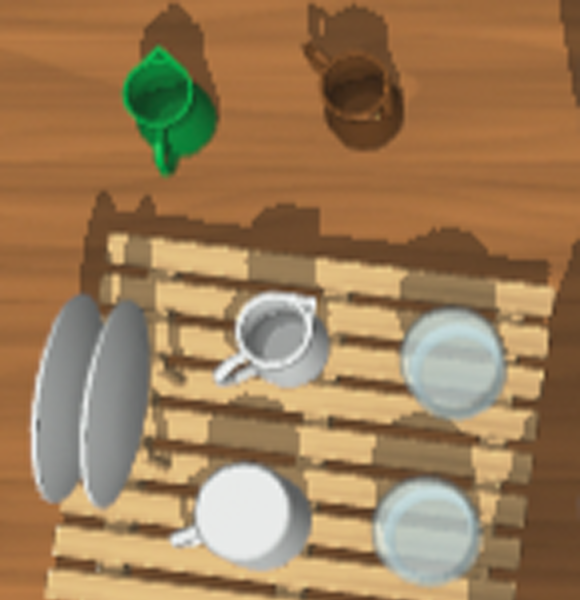

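View pics/crop_scene0_310.png

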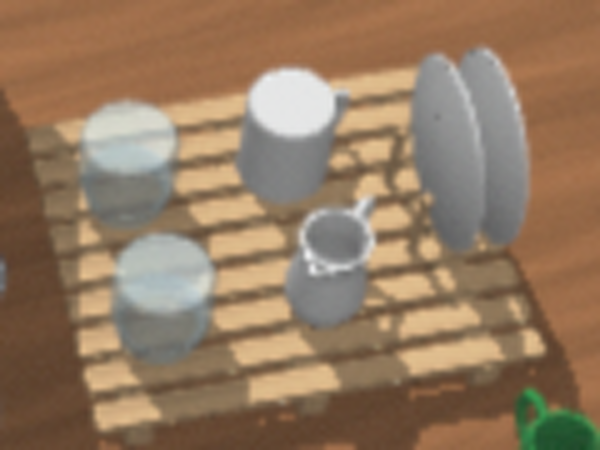

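Run:
```python
from h import *
from scipy.optimize import least_squares
T=load("top0");S=load("scene0")
q=lambda c,o,s:(c[0]/s+o[0],c[1]/s+o[1])
a=ray(T,q((72,158),(350,120),5),14);b=ray(T,q((160,598),(350,120),5),14)
c=ray(S,q((484,433),(200,170),5),14);e=ray(S,q((322,130),(200,170),5),14)
print("front corners top",a,b,"scene",c,e,np.linalg.norm(a-b))
hr=ray(T,q((478,545),(350,120),5),10);print("hinge near corner",hr)
# plane of outer face
for n,d,poly in(("top",T,[(215,70),(372,108),(468,540),(310,550)]),("scene",S,[(210,65),(375,385),(230,545),(85,230)])):
    o=(350,120) if n=="top" else (200,170)
    pp=np.int32([[p[0]/5+o[0],p[1]/5+o[1]] for p in poly])
    m=np.zeros((400,640),np.uint8);cv2.fillPoly(m,[pp],1);m=cv2.erode(m,np.ones((5,5)))
    P=world(d)[m>0]
    k=np.ones(len(P),bool)
    for _ in range(4):
        cc=P[k].mean(0);nn=np.linalg.svd(P[k]-cc)[2][2];nn*=np.sign(nn[2]);r=(P-cc)@nn;k=abs(r)<15
    print(n,"n",nn,"c",cc,"tilt from horizontal",np.degrees(np.arccos(nn[2])),"yaw",np.degrees(np.arctan2(nn[1],nn[0])),k.mean(),r[k].std())
```

```text
front corners top [723.76600773 -94.61004698  14.        ] [ 428.56321437 -146.32468855   14.        ] scene [730.56193374 -95.06105221  14.        ] [ 434.40105685 -143.77947148   14.        ] 299.6983372694342
hinge near corner [ 463.63167683 -354.03087589   10.        ]
top n [ 0.12765142 -0.73057683  0.67079253] c [ 593.88388614 -250.78021611  104.21988656] tilt from horizontal 47.8717381587689 yaw -80.0889380657813 0.9965826569841948 1.4164015021681748
scene n [ 0.12635355 -0.73120018  0.67035891] c [ 610.63572485 -252.53185904  100.50541937] tilt from horizontal 47.905228107404334 yaw -80.19594130395424 0.9973021582733813 1.9384452842760576
```

The white open-topped vessel at top (243,193), with its spout at (253,186) and handle at (231,204), is the jug. Others: the mug at (236,238) is upside down with a closed top, and the green (216,136) and brown (264,133) ones are look-alikes on the worktop. The screen's tilt is about 47.9°, with the free edge near (591,-186,168). I'll rise first, then go to the front of the screen.

Emit:
send_rows(
  rows=[
    [0, 0, -0.05, 0, 1],
    [0, 0, -0.05, 0, 1],
    [0.02, -0.013, 0, 0, 1],
    [0.033, -0.022, 0, 0, 1],
    [0.033, -0.022, 0, 0, 1],
  ],
)

```text
t: 0.65
ee_pos: [226.7, -527.2, 402.8]
orientation: [3.116, 0.397, 0.0]
ft_force: [0.8, -0.3, -0.3]
width: 87.6
```

Emit:
send_rows(
  rows=[
    [0.033, -0.022, 0, 0, 1],
    [0.033, -0.022, 0, 0, 1],
    [0.033, -0.022, 0, 0, 1],
    [0.033, -0.022, 0, 0, 1],
    [0.033, -0.022, 0, 0, 1],
  ],
)

```text
t: 1.15
ee_pos: [359.1, -378.5, 402.6]
orientation: [-3.116, -0.399, 0.0]
ft_force: [0.6, -1.1, 0.1]
width: 87.6
```

Emit:
send_rows(
  rows=[
    [0.033, -0.022, 0, 0, 1],
    [0.033, -0.022, 0, 0, 1],
    [0.033, -0.022, 0, 0, 1],
    [0.033, -0.022, 0, 0, 1],
    [0.033, -0.022, 0, 0, 1],
  ],
)

```text
t: 1.65
ee_pos: [491.1, -230.4, 402.6]
orientation: [-3.116, -0.399, 0.0]
ft_force: [-0.6, -0.6, -1.0]
width: 87.9
```

Emit:
send_rows(
  rows=[
    [0.033, -0.022, 0, -0.14, 1],
    [0, 0, 0, -0.14, 1],
    [0, 0, 0, -0.14, 1],
    [0, 0, 0, -0.14, 1],
    [0, 0, 0, -0.14, 1],
  ],
)

```text
t: 2.15
ee_pos: [516.6, -202.0, 402.3]
orientation: [-2.785, -1.452, 0.001]
ft_force: [0.1, 0.0, -0.5]
width: 87.9
```

Emit:
send_rows(
  rows=[
    [0, 0, 0, -0.14, 1],
    [0, 0, 0, -0.14, 1],
    [0, 0, 0, -0.14, 1],
    [0, 0, 0, -0.14, 1],
    [0, 0, 0, -0.14, 1],
  ],
)

```text
t: 2.65
ee_pos: [516.5, -202.2, 402.4]
orientation: [-2.119, -2.318, 0.0]
ft_force: [-0.5, -0.2, 0.6]
width: 87.8
```

```bash
cat > st.py <<'E'
import numpy as np
from workcell import telemetry
from scipy.spatial.transform import Rotation as R
def st(pr=True):
    o=telemetry.get_obs();M=R.from_rotvec(o["orientation"]).as_matrix()
    if pr: print("t",round(o["t"],2),"pos",o["ee_pos"].round(1),"xyaw",np.degrees(np.arctan2(M[1,0],M[0,0])).round(2),"zax",M[:,2].round(3),"F",o["ft_force"].round(1),"w",round(o["width"],1),"q",o["qpos"].round(2))
    return o,M
def totool(M,tgt,pos,yaw=None):
    d=M.T@(np.array(tgt)-pos)/1000; print("tool delta m",d.round(4))
    if yaw is not None:
        cur=np.arctan2(M[1,0],M[0,0]); e=(np.radians(yaw)-cur+np.pi)%(2*np.pi)-np.pi; print("turn",(-e).round(4))
E
python3 - <<'E'
from st import *
o,M=st();totool(M,(580,-127,402),o["ee_pos"],99.9)
E
```

```text
t 2.65 pos [ 516.5 -202.2  402.4] xyaw 95.14 zax [-0.001  0.    -1.   ] F [-0.5 -0.2  0.6] w 87.8 q [-0.39  0.22  1.68  0.    1.24 -0.48]
tool delta m [0.0692 0.07   0.0004]
turn -0.083
```

Emit:
send_rows(
  rows=[
    [0.0346, 0.035, 0, -0.083, 1],
    [0.031, 0.038, 0, 0, 1],
    [0, 0, 0.05, 0, 1],
    [0, 0, 0.05, 0, 1],
    [0, 0, 0.045, 0, 1],
  ],
)

```text
t: 3.15
ee_pos: [580.6, -127.3, 255.6]
orientation: [-2.027, -2.4, 0.0]
ft_force: [0.3, -1.2, -0.1]
width: 87.5
```

Emit:
send_rows(
  rows=[
    [0, 0, 0.045, 0, 1],
    [0, 0, 0, 0, 1],
  ],
)

```text
t: 3.35
ee_pos: [577.3, -127.0, 206.7]
orientation: [-2.021, -2.391, 0.008]
ft_force: [-0.9, 0.7, -0.1]
width: 88.2
```

Run:
```python
from st import *
from workcell import get_image
import cv2
o,M=st();totool(M,(590.6,-186,210),o["ee_pos"],99.9)
for n in("scene","top","wrist"):
    d=get_image(n);np.savez(f"pics/{n}1.npz",**d);cv2.imwrite(f"pics/{n}1.png",d["color"])
    if n!="wrist":
        x0,y0=(190,130) if n=="scene" else (290,110)
        cv2.imwrite(f"pics/{n}1c.png",cv2.resize(d["color"][y0:y0+150,x0:x0+200],None,fx=4,fy=4))
```

```text
t 3.35 pos [ 577.3 -127.   206.7] xyaw 99.57 zax [-0.012  0.003 -1.   ] F [-0.9  0.7 -0.1] w 88.2 q [-0.24  0.5   1.76 -0.    0.89 -0.4 ]
tool delta m [-0.0603  0.0032 -0.0036]
turn -0.0057
```

View pics/scene1c.png

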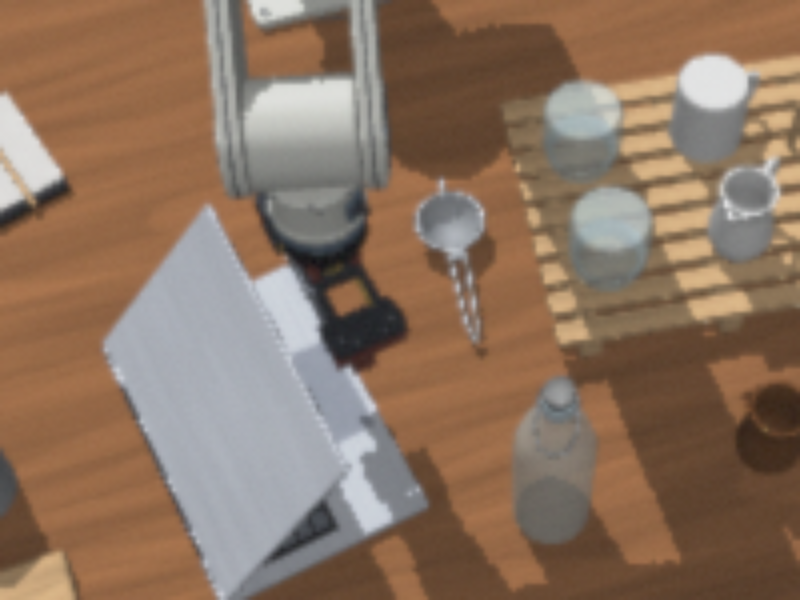

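View pics/wrist1.png

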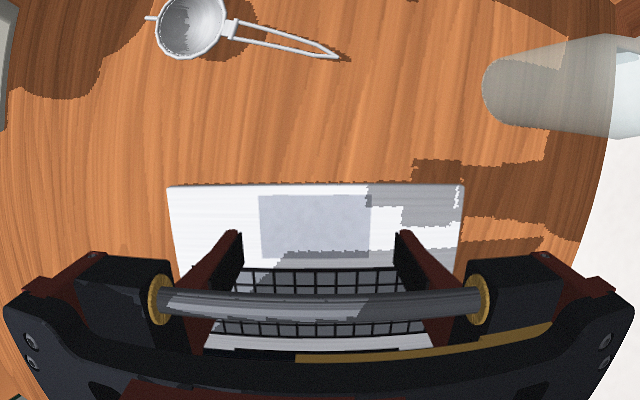

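Emit:
send_rows(
  rows=[
    [-0.02, 0.002, 0, -0.006, 1],
    [-0.02, 0, 0, 0, 1],
    [-0.01, 0, 0, 0, 1],
    [-0.01, 0, -0.003, 0, 1],
  ],
)

```text
t: 3.9
ee_pos: [594.0, -186.7, 218.1]
orientation: [2.022, 2.403, 0.005]
ft_force: [-1.5, 9.2, 7.4]
width: 88.0
```

Emit:
send_rows(
  rows=[
    [-0.01, 0, -0.006, 0, 1],
    [-0.01, 0, -0.006, 0, 1],
    [-0.01, 0, -0.006, 0, 1],
  ],
)

```text
t: 4.2
ee_pos: [599.0, -216.7, 236.1]
orientation: [2.021, 2.403, 0.003]
ft_force: [0.3, 3.1, -0.4]
width: 87.8
```

Emit:
send_rows(
  rows=[
    [-0.012, 0, -0.005, 0, 1],
    [-0.012, 0, -0.005, 0, 1],
    [-0.012, 0, -0.004, 0, 1],
    [-0.012, 0, -0.003, 0, 1],
  ],
)

```text
t: 4.6
ee_pos: [607.0, -264.8, 251.7]
orientation: [2.021, 2.404, 0.001]
ft_force: [0.7, 3.4, 2.0]
width: 87.7
```

Emit:
send_rows(
  rows=[
    [-0.01, 0, -0.003, 0, 1],
    [-0.01, 0, -0.003, 0, 1],
    [-0.007, 0, -0.001, 0, 1],
    [0, 0, 0, 0, 1],
  ],
)

```text
t: 5.0
ee_pos: [611.1, -291.5, 257.4]
orientation: [2.022, 2.404, -0.001]
ft_force: [-0.3, -0.3, -0.5]
width: 88.3
```

```bash
cat > scr.py <<'E'
import sys
from st import *
from h import *
from workcell import get_image
tag=sys.argv[1];th0=np.radians(float(sys.argv[2]))
o,M=st()
h=np.array([614,-321,16.5]);d=np.array([.172,-.985,0]);y=np.array([.985,.172,0])
up=-d*np.cos(th0)+np.array([0,0,np.sin(th0)])
nn=d*np.sin(th0)+np.array([0,0,np.cos(th0)])
for n in("scene","top"):
    D=get_image(n);np.savez(f"pics/{n}{tag}.npz",**D)
    x0,y0=(190,130) if n=="scene" else (290,100)
    cv2.imwrite(f"pics/{n}{tag}c.png",cv2.resize(D["color"][y0:y0+150,x0:x0+200],None,fx=4,fy=4))
    P=world(D);q=P-h
    k=(abs(q@nn-7)<25)&(abs(q@y)<145)&(q@up>25)&(q@up<185)&(P[...,2]>30)
    Q=P[k]
    for _ in range(6):
        if len(Q)<30: break
        c=Q.mean(0);m=np.linalg.svd(Q-c)[2][2];m*=np.sign(m@nn);r=(Q-c)@m;Q=Q[abs(r)<max(5,2.0*r.std())]
    if len(Q)>30: print(n,len(Q),"n",m.round(3),"theta",np.degrees(np.arctan2(m@d,m[2])).round(2),"yaw",np.degrees(np.arctan2(m[1],m[0])).round(2),"c",c.round(1),"std",r.std().round(2))
E
python3 scr.py 2 82
```

```text
t 5.0 pos [ 611.1 -291.5  257.4] xyaw 99.87 zax [-0.    -0.001 -1.   ] F [-0.3 -0.3 -0.5] w 88.3 q [-0.46  0.55  1.54 -0.    1.06 -0.63]
scene 131 n [ 0.171 -0.983  0.075] theta 85.7 yaw -80.15 c [ 673.4 -309.3  112.1] std 0.19
top 77 n [ 0.167 -0.983  0.075] theta 85.69 yaw -80.38 c [ 727.4 -291.2   97.5] std 0.65
```

View pics/scene2c.png

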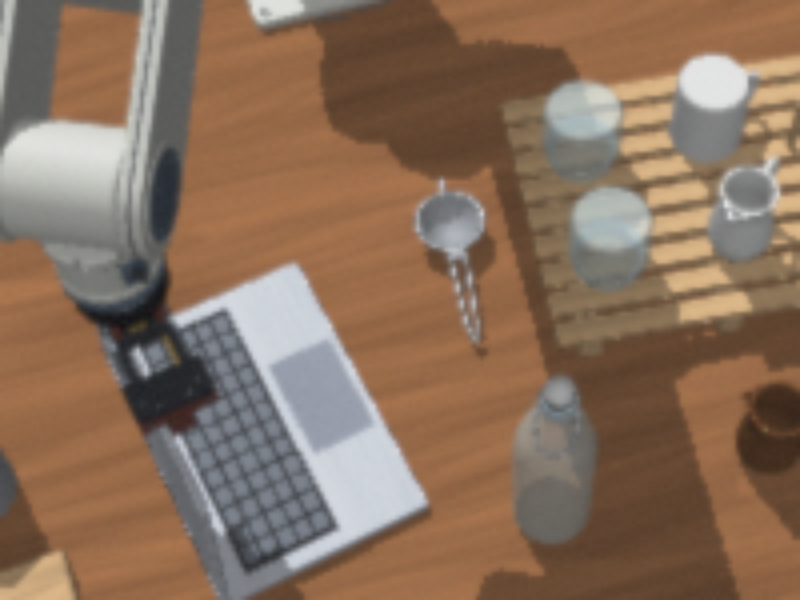

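Emit:
send_rows(
  rows=[
    [-0.004, 0, 0, 0, 1],
    [-0.004, 0, 0, 0, 1],
    [-0.003, 0, 0, 0, 1],
    [0, 0, 0, 0, 1],
  ],
)

```text
t: 5.5
ee_pos: [613.3, -301.4, 257.8]
orientation: [2.021, 2.405, -0.0]
ft_force: [0.0, -0.5, -0.1]
width: 87.9
```

```bash
python3 scr.py 3 88
```

```text
t 5.5 pos [ 613.3 -301.4  257.8] xyaw 99.91 zax [ 0. -0. -1.] F [ 0.  -0.5 -0.1] w 87.9 q [-0.47  0.56  1.52 -0.    1.06 -0.65]
scene 36 n [ 0.171 -0.985  0.027] theta 88.48 yaw -80.17 c [ 692.5 -310.5  116.9] std 0.06
top 198 n [ 0.168 -0.986  0.025] theta 88.54 yaw -80.34 c [ 716.6 -296.9   94. ] std 0.76
```

Emit:
send_rows(
  rows=[
    [-0.0027, 0, 0, 0, 1],
    [-0.0026, 0, 0, 0, 1],
    [0, 0, 0, 0, 1],
  ],
)

```text
t: 5.9
ee_pos: [614.2, -306.6, 257.7]
orientation: [2.021, 2.405, -0.0]
ft_force: [0.1, 0.7, 0.7]
width: 87.8
```

```bash
python3 scr.py 4 89.5
```

```text
t 5.9 pos [ 614.2 -306.6  257.7] xyaw 99.91 zax [ 0. -0. -1.] F [0.1 0.7 0.7] w 87.8 q [-0.48  0.56  1.51 -0.    1.07 -0.65]
top 257 n [ 0.17  -0.985  0.001] theta 89.96 yaw -80.19 c [ 712.6 -299.5   94.9] std 0.92
```

View pics/top4c.png

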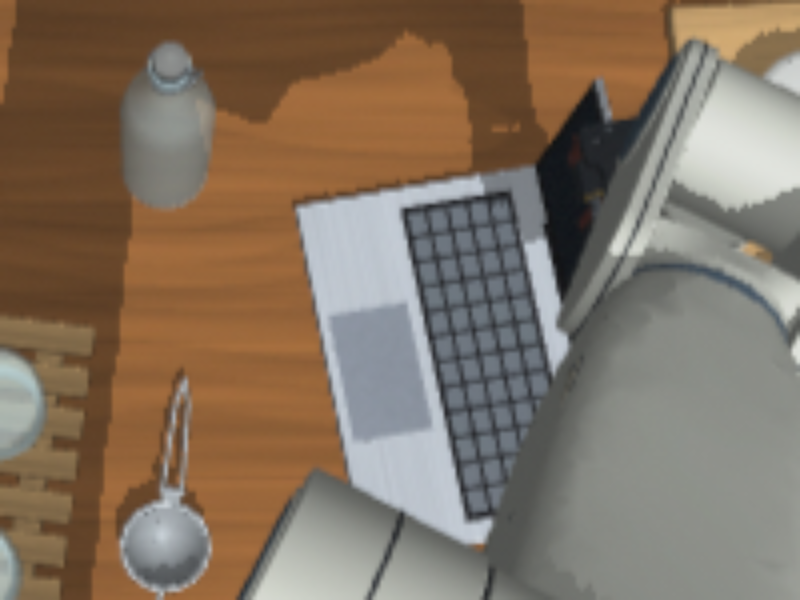

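Emit:
send_rows(
  rows=[
    [0.01, 0, 0, 0, 1],
    [0.04, 0, 0, 0, 1],
    [0.045, 0, -0.01, 0, 1],
    [0.02, 0, -0.045, 0, 1],
    [0.02, 0, -0.045, 0, 1],
  ],
)

```text
t: 6.5
ee_pos: [589.7, -171.2, 357.6]
orientation: [-2.018, -2.404, 0.002]
ft_force: [0.5, 0.6, -0.1]
width: 88.0
```

Emit:
send_rows(
  rows=[
    [0.045, 0, 0, 0, 1],
    [0.045, 0, 0, 0, 1],
    [0, -0.04, 0, 0, 1],
    [0, -0.045, 0, 0, 1],
    [0, -0.045, 0, 0, 1],
  ],
)

```text
t: 7.0
ee_pos: [445.5, -106.1, 357.4]
orientation: [2.018, 2.407, -0.0]
ft_force: [0.2, -0.7, 0.8]
width: 87.8
```

```bash
python3 scr.py 5 90;  python3 - <<'E'
from h import *
D=load("top5");c=cv2.resize(D["color"][120:240,380:480],None,fx=5,fy=5,interpolation=cv2.INTER_CUBIC);cv2.imwrite("pics/scr5.png",c)
D=load("top0");c=cv2.resize(D["color"][175:215,220:270],None,fx=14,fy=14,interpolation=cv2.INTER_CUBIC);cv2.imwrite("pics/jug0.png",c)
D=load("scene0");c=cv2.resize(D["color"][165:200,360:395],None,fx=16,fy=16,interpolation=cv2.INTER_CUBIC);cv2.imwrite("pics/jugs0.png",c)
E
```

```text
t 7.0 pos [ 445.5 -106.1  357.4] xyaw 100.04 zax [-0. -0. -1.] F [ 0.2 -0.7  0.8] w 87.8 q [-0.26  0.1   1.93 -0.    1.11 -0.43]
top 1450 n [ 0.172 -0.985  0.   ] theta 89.97 yaw -80.08 c [ 609.7 -317.6  125.8] std 0.86
```

View pics/scr5.png

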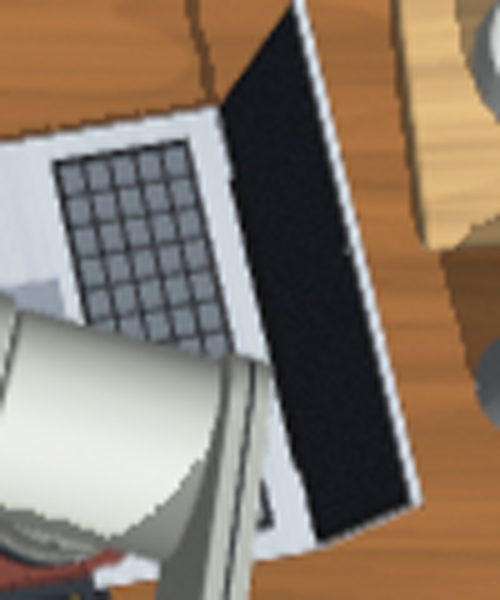

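View pics/jug0.png

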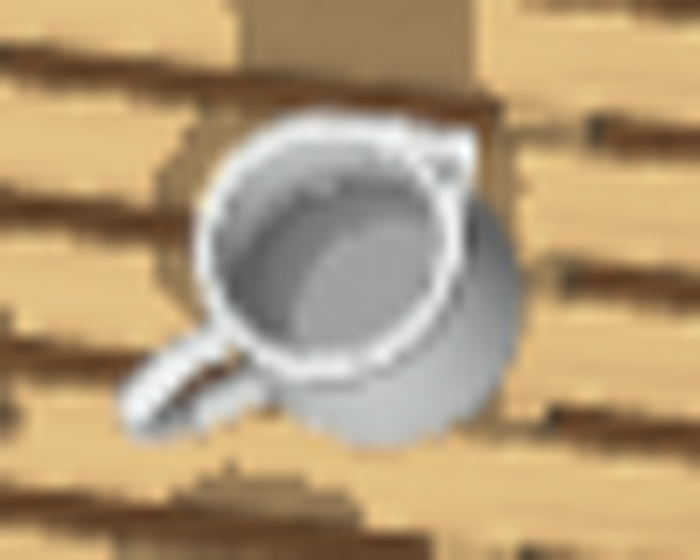

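View pics/jugs0.png

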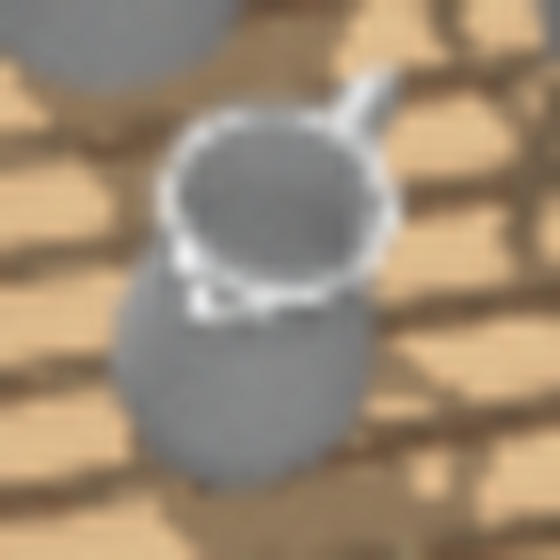

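Run:
```python
from h import *
q=lambda c,o,s:((c[0]+.5)/s-.5+o[0],(c[1]+.5)/s-.5+o[1])
T=load("top0");S=load("scene0")
f=lambda d,p,z:ray(d,p,z)
ct=f(T,q((332,245),(220,175),14),135);cs=f(S,q((282,203),(360,165),16),135)
sp=f(T,q((473,136),(220,175),14),134);ss=f(S,q((203,316),(360,165),16),134)
print("ctr",ct,cs,"spout",sp,ss)
for c,s in((ct,sp),(cs,ss)): print("yaw",np.degrees(np.arctan2(*(s-c)[[1,0]])),np.linalg.norm(s-c))
ht=f(T,q((130,425),(220,175),14),90);print("handle yaw top",np.degrees(np.arctan2(*(ct-ht)[[1,0]])),ht)
C=load("top5")
a=f(C,q((291,4),(380,120),5),220.5);b=f(C,q((411,500),(380,120),5),220.5)
print("scr corners",a,b,(a+b)/2,np.linalg.norm(a-b))
a=f(C,q((220,104),(380,120),5),14);b=f(C,q((316,543),(380,120),5),14);print("inner base/hinge corners",a,b,(a+b)/2)
# depth blobs on rack
W=world(T)
def rg(u0,u1,v0,v1,zl,zh):
    P=W[v0:v1,u0:u1].reshape(-1,3);P=P[(P[:,2]>zl)&(P[:,2]<zh)];return P.min(0).round(),P.max(0).round()
print("plates",rg(178,218,175,250,120,230))
print("bottle",rg(315,348,105,160,100,300))
print("jarfar",rg(274,303,185,217,95,140))
print("mug",rg(215,255,222,255,100,150))
```

```text
ctr [561.11876967 286.39135214 135.        ] [562.73178801 285.9833326  135.        ] spout [585.53000756 256.64374672 134.        ] [586.19580712 255.758117   134.        ]
yaw -50.627291487461164 38.49452641394099
yaw -52.17759241403347 38.27693627105766
handle yaw top -58.35178713273845 [529.12468487 338.29907341  90.        ]
scr corners [ 757.59626353 -291.24876466  220.5       ] [ 465.69407365 -343.89393002  220.5       ] [ 611.64516859 -317.57134734  220.5       ] 296.61153364411996
inner base/hinge corners [ 762.77167947 -294.62269027   14.        ] [ 465.76083831 -344.04192892   14.        ] [ 614.26625889 -319.3323096    14.        ]
plates (array([427., 374., 120.]), array([589., 453., 207.]))
bottle (array([723., -19., 101.]), array([782.,  54., 269.]))
jarfar (array([501., 112.,  95.]), array([581., 191., 130.]))
mug (array([385., 269., 100.]), array([459., 364., 137.]))
```

Run:
```python
from h import *
from st import *
d=load("wrist1");Rm=cv2.Rodrigues(d["rvec"])[0];c=-Rm.T@d["tvec"].ravel()
M=R.from_rotvec([-2.021,-2.391,.008]).as_matrix();print("cam in tool",M.T@(c-np.array([577.3,-127,206.7])),"axis",M.T@Rm.T[:,2])
o,M=st();totool(M,(562,286,357),o["ee_pos"],128)
```

```text
cam in tool [ 71.30740495   1.83705811 -88.38667037] axis [-0.26908501  0.00935582  0.96307099]
t 7.1 pos [ 442.1 -106.4  357. ] xyaw 99.89 zax [-0.003  0.    -1.   ] F [ 0.2  0.7 -0.5] w 87.7 q [-0.26  0.1   1.93 -0.    1.11 -0.43]
tool delta m [ 3.659e-01  1.855e-01 -3.000e-04]
turn -0.4906
```

Emit:
send_rows(
  rows=[
    [0.025, 0.013, 0, 0, 1],
    [0.035, 0.018, 0, 0, 1],
    [0.038, 0.019, 0, 0, 1],
    [0.038, 0.019, 0, 0, 1],
    [0.038, 0.019, 0, 0, 1],
  ],
)

```text
t: 7.6
ee_pos: [504.5, 81.6, 357.9]
orientation: [2.021, 2.404, 0.001]
ft_force: [1.3, -0.8, 0.6]
width: 87.9
```

Emit:
send_rows(
  rows=[
    [0.038, 0.019, 0, 0, 1],
    [0.038, 0.019, 0, 0, 1],
    [0.038, 0.019, 0, 0, 1],
    [0.038, 0.019, 0, 0, 1],
    [0.035, 0.019, 0, 0, 1],
  ],
)

```text
t: 8.1
ee_pos: [565.5, 282.7, 357.6]
orientation: [2.02, 2.406, 0.001]
ft_force: [1.0, -1.3, -0.1]
width: 87.6
```

Emit:
send_rows(
  rows=[
    [0, 0, 0, -0.12, 1],
    [0, 0, 0, -0.13, 1],
    [0, 0, 0, -0.13, 1],
    [0, 0, 0, -0.1, 1],
    [0, 0, 0, 0, 1],
  ],
)

```text
t: 8.6
ee_pos: [565.3, 280.7, 357.5]
orientation: [1.39, 2.817, 0.0]
ft_force: [-0.1, 0.4, 0.5]
width: 87.8
```

```bash
cat > look.py <<'E'
import sys
from st import *
from h import *
from workcell import get_image
tag=sys.argv[1]
o,M=st()
for n in sys.argv[2:]:
    D=get_image(n);np.savez(f"pics/{n}{tag}.npz",**D);cv2.imwrite(f"pics/{n}{tag}.png",D["color"])
E
python3 look.py 6 wrist
```

```text
t 8.6 pos [565.3 280.7 357.5] xyaw 127.48 zax [ 0.  0. -1.] F [-0.1  0.4  0.5] w 87.8 q [ 0.44  0.38  1.57 -0.    1.2  -0.21]
```

View pics/wrist6.png

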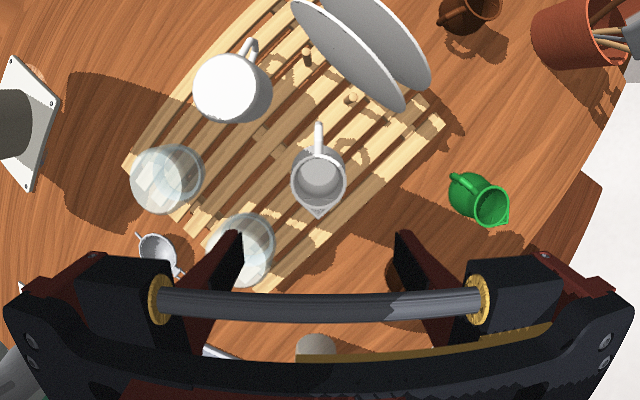

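```bash
cat >> h.py <<'E'
def fray(d,uv,zp):
    K=d["camera_matrix"];R=cv2.Rodrigues(d["rvec"])[0];t=d["tvec"].ravel()
    p=cv2.fisheye.undistortPoints(np.float64([[uv]]),K,np.zeros(4)).ravel()
    c=-R.T@t;r=R.T@np.array([p[0],p[1],1.]);return c+r*(zp-c[2])/r[2]
E
python3 - <<'E'
from h import *
D=load("wrist6");cv2.imwrite("pics/w6c.png",cv2.resize(D["color"][115:230,270:370],None,fx=5,fy=5,interpolation=cv2.INTER_CUBIC))
E
```

```text
(no output)
```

View pics/w6c.png

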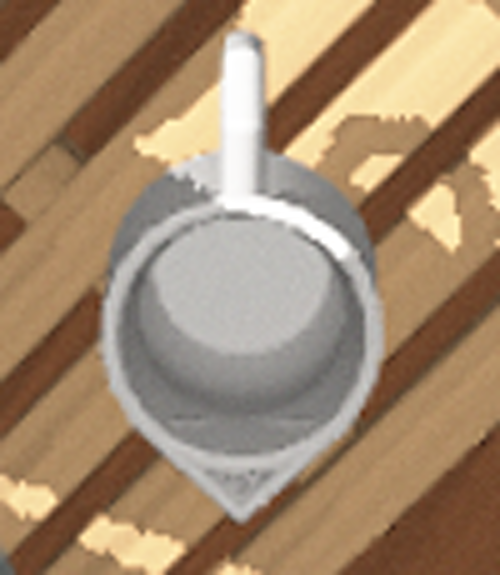

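Run:
```python
from h import *
from st import *
D=load("wrist6");q=lambda c:((c[0]+.5)/5-.5+270,(c[1]+.5)/5-.5+115)
l=fray(D,q((101,333)),135);r=fray(D,q((384,333)),135);b=fray(D,q((241,197)),135)
s=fray(D,q((241,521)),134);h=fray(D,q((243,33)),115)
print(l,r,(l+r)/2,np.linalg.norm(l-r));print("back",b,"spout",s,"handle",h)
v=s-h;print("yaw s-h",np.degrees(np.arctan2(v[1],v[0])),"yaw s-b",np.degrees(np.arctan2(*(s-b)[[1,0]])),np.linalg.norm(s-b))
u=(s-b)/np.linalg.norm(s-b);print("axis",s-39*u,b+29*u)
o,M=st();totool(M,(s-39*u)[:2].tolist()+[o["ee_pos"][2]],o["ee_pos"],128)
```

```text
[536.3577244  270.69527804 135.        ] [581.69058622 305.36179165 135.        ] [559.02415531 288.02853484 135.        ] 57.06869130348436
back [542.09877475 309.65925277 135.        ] spout [583.22024114 255.88354838 134.        ] handle [522.82907782 335.53783593 115.        ]
yaw s-h -52.831836912685105 yaw s-b -52.595403817334365 67.70377670703155
axis [559.53268238 286.86043878 134.57603877] [559.7126005  286.62515477 134.57166348]
t 8.65 pos [565.3 280.6 357.6] xyaw 127.3 zax [ 0.  0. -1.] F [-0.5  0.3 -0.1] w 88.0 q [ 0.44  0.38  1.57 -0.    1.2  -0.21]
tool delta m [ 0.0085 -0.0008 -0.    ]
turn -0.0122
```

Emit:
send_rows(
  rows=[
    [0.008, 0, 0, 0, 1],
    [0, 0, 0.045, 0, 1],
    [0, 0, 0.045, 0, 1],
    [0, 0, 0.04, 0, 1],
    [0, 0, 0.03, 0, 1],
  ],
)

```text
t: 9.15
ee_pos: [559.3, 286.6, 195.2]
orientation: [-1.394, -2.814, 0.002]
ft_force: [0.5, -0.4, -0.3]
width: 87.9
```

Emit:
send_rows(
  rows=[
    [0, 0, 0.02, 0, 1],
    [0, 0, 0.002, 0, 1],
    [0, 0, 0, 0, 1],
  ],
)

```text
t: 9.45
ee_pos: [560.4, 286.8, 175.7]
orientation: [-1.393, -2.816, 0.001]
ft_force: [-0.0, 0.3, 0.4]
width: 87.7
```

```bash
python3 look.py 7 wrist scene
python3 - <<'E'
from h import *
D=load("scene7");cv2.imwrite("pics/s7c.png",cv2.resize(D["color"][120:240,300:450],None,fx=5,fy=5,interpolation=cv2.INTER_CUBIC))
E
```

```text
t 9.45 pos [560.4 286.8 175.7] xyaw 127.36 zax [-0.001 -0.    -1.   ] F [-0.   0.3  0.4] w 87.7 q [ 0.45  0.59  1.69  0.    0.86 -0.2 ]
```

View pics/wrist7.png

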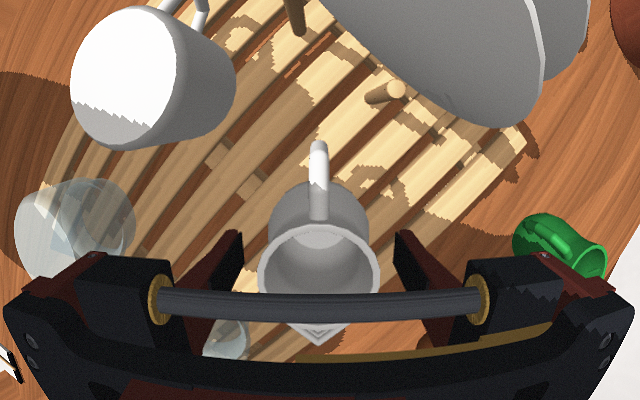

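View pics/s7c.png

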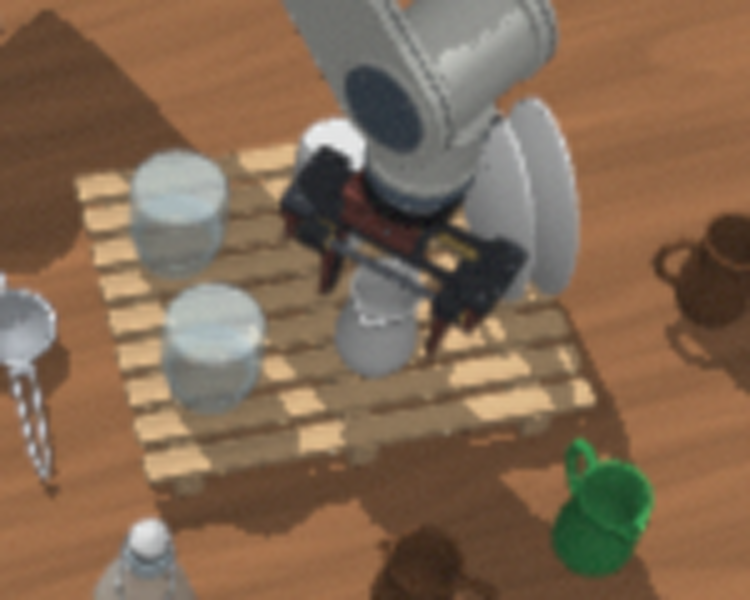

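The fingers stand either side of the white jug (rim centred at wrist pixel (319,285), handle at (318,150)). Closing.

Emit:
send_rows(
  rows=[
    [0, 0, 0, 0, 0.4],
    [0, 0, 0, 0, -0.2],
    [0, 0, 0, 0, -1],
    [0, 0, 0, 0, -1],
    [0, 0, 0, 0, -1],
  ],
)

```text
t: 10.05
ee_pos: [560.6, 286.5, 176.3]
orientation: [1.392, 2.816, 0.001]
ft_force: [-1.1, -1.3, 5.9]
width: 62.7
```

Emit:
send_rows(
  rows=[
    [0, 0, 0, 0, -1],
    [0, 0, 0, 0, -1],
    [0, 0, 0, 0, -1],
  ],
)

```text
t: 10.35
ee_pos: [560.7, 286.5, 176.3]
orientation: [1.391, 2.816, 0.001]
ft_force: [-1.7, -1.7, 6.0]
width: 63.0
```

The opening is 63 mm rather than the 53 mm of the neck, and the wrist reads 6 N upward, so the tips are squeezing the shoulder below the neck. I'll reopen, raise 10 mm and grip again.

Emit:
send_rows(
  rows=[
    [0, 0, 0, 0, 0.9],
    [0, 0, 0, 0, 0.9],
    [0, 0, -0.01, 0, 0.9],
    [0, 0, 0, 0, 0.9],
  ],
)

```text
t: 10.75
ee_pos: [561.2, 286.8, 187.0]
orientation: [1.391, 2.816, 0.002]
ft_force: [-0.0, 0.1, -0.4]
width: 83.3
```

Emit:
send_rows(
  rows=[
    [0, 0, 0, 0, 0.2],
    [0, 0, 0, 0, -1],
    [0, 0, 0, 0, -1],
    [0, 0, 0, 0, -1],
    [0, 0, 0, 0, -1],
  ],
)

```text
t: 11.25
ee_pos: [560.5, 286.5, 185.5]
orientation: [-1.391, -2.817, 0.0]
ft_force: [0.5, 0.9, -1.0]
width: 61.5
```

```bash
python3 look.py 8 wrist scene
```

```text
t 11.25 pos [560.5 286.5 185.5] xyaw 127.42 zax [-0. -0. -1.] F [ 0.5  0.9 -1. ] w 61.5 q [ 0.45  0.58  1.69  0.    0.88 -0.2 ]
```

View pics/wrist8.png

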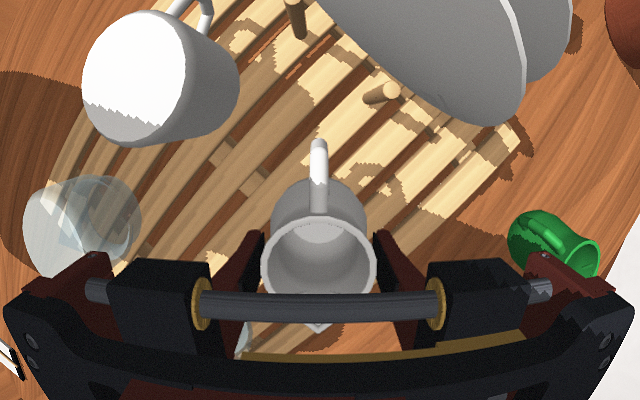

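Emit:
send_rows(
  rows=[
    [0, 0, 0, 0, -1],
    [0, 0, 0, 0, -1],
    [0, 0, 0, 0, -1],
    [0, 0, 0, 0, -1],
  ],
)

```text
t: 11.75
ee_pos: [560.4, 286.4, 185.5]
orientation: [-1.391, -2.816, 0.001]
ft_force: [-0.5, -0.5, -2.2]
width: 61.2
```

Emit:
send_rows(
  rows=[
    [0, 0, 0, 0, 0.8],
    [0, 0, 0, 0, 0.8],
    [0, 0, 0.005, 0, 0.8],
    [0, 0, 0, 0, 0.4],
    [0, 0, 0, 0, -1],
  ],
)

```text
t: 12.25
ee_pos: [560.4, 286.4, 180.4]
orientation: [-1.391, -2.816, 0.001]
ft_force: [-0.1, -0.5, 0.1]
width: 66.7
```

Emit:
send_rows(
  rows=[
    [0, 0, 0, 0, -1],
    [0, 0, 0, 0, -1],
    [0, 0, 0, 0, -1],
    [0, 0, 0, 0, -1],
    [0, 0, 0, 0, -1],
  ],
)

```text
t: 12.75
ee_pos: [560.5, 286.5, 180.6]
orientation: [-1.392, -2.816, 0.0]
ft_force: [-0.3, -0.3, -2.2]
width: 62.2
```

Emit:
send_rows(
  rows=[
    [0, 0, 0, 0, -1],
    [0, 0, 0, 0, -1],
  ],
)

```text
t: 12.95
ee_pos: [560.5, 286.4, 180.7]
orientation: [-1.392, -2.817, 0.0]
ft_force: [0.2, -0.1, -2.5]
width: 61.8
```

Emit:
send_rows(
  rows=[
    [0, 0, -0.005, 0, -1],
    [0, 0, -0.01, 0, -1],
    [0, 0, -0.015, 0, -1],
    [0, 0, -0.02, 0, -1],
    [0, 0, 0, 0, -1],
  ],
)

```text
t: 13.45
ee_pos: [562.2, 287.3, 234.7]
orientation: [1.39, 2.813, 0.008]
ft_force: [0.4, 0.4, -2.2]
width: 62.0
```

```bash
python3 look.py 9 wrist scene
python3 - <<'E'
from h import *
D=load("scene9");cv2.imwrite("pics/s9c.png",cv2.resize(D["color"][120:240,300:450],None,fx=5,fy=5,interpolation=cv2.INTER_CUBIC))
E
```

```text
t 13.45 pos [562.2 287.3 234.7] xyaw 127.41 zax [ 0.006  0.003 -1.   ] F [ 0.4  0.4 -2.2] w 62.0 q [ 0.45  0.51  1.67  0.    0.96 -0.2 ]
```

View pics/wrist9.png

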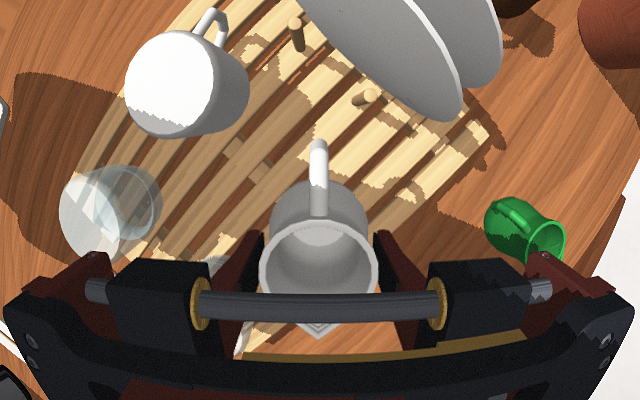

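View pics/s9c.png

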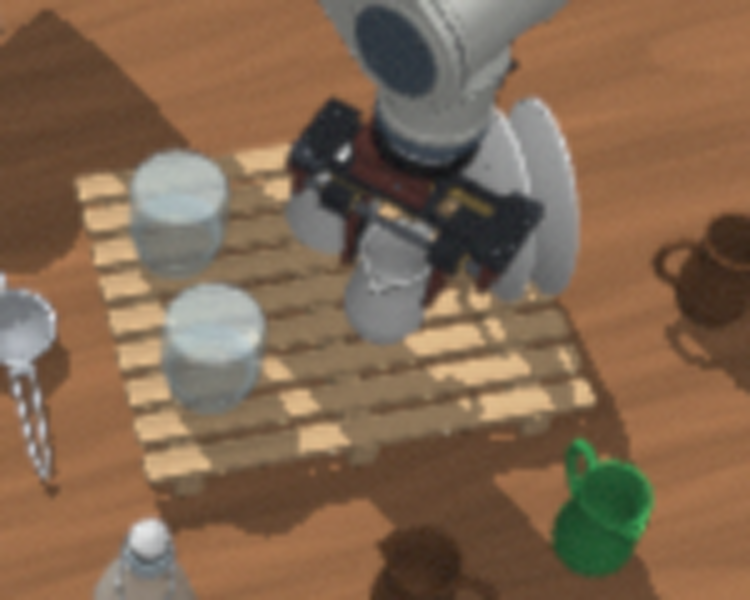

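Emit:
send_rows(
  rows=[
    [0, 0, -0.02, 0, -1],
    [0, 0, -0.025, 0, -1],
    [0, 0, -0.015, 0, -1],
    [0, 0, 0, 0, -1],
  ],
)

```text
t: 13.95
ee_pos: [561.3, 286.8, 292.4]
orientation: [1.391, 2.815, 0.004]
ft_force: [1.0, -0.2, -1.8]
width: 62.3
```

Run:
```python
from st import *
o,M=st();totool(M,(571.8,-82,295),o["ee_pos"],99.9)
```

```text
t 13.95 pos [561.3 286.8 292.4] xyaw 127.42 zax [ 0.003  0.001 -1.   ] F [ 1.  -0.2 -1.8] w 62.3 q [ 0.45  0.44  1.63 -0.    1.07 -0.2 ]
tool delta m [-0.2993 -0.2158 -0.0031]
turn 0.4803
```

Emit:
send_rows(
  rows=[
    [-0.01, -0.0072, 0, 0, -1],
    [-0.018, -0.013, 0, 0, -1],
    [-0.024, -0.0173, 0, 0, -1],
    [-0.024, -0.0173, 0, 0, -1],
    [-0.024, -0.0173, 0, 0, -1],
  ],
)

```text
t: 14.45
ee_pos: [563.0, 161.2, 288.9]
orientation: [-1.39, -2.815, 0.003]
ft_force: [0.4, -0.2, -2.4]
width: 62.2
```

Emit:
send_rows(
  rows=[
    [-0.024, -0.0173, 0, 0, -1],
    [-0.024, -0.0173, 0, 0, -1],
    [-0.024, -0.0173, 0, 0, -1],
    [-0.024, -0.0173, 0, 0, -1],
    [-0.024, -0.0173, 0, 0, -1],
  ],
)

```text
t: 14.95
ee_pos: [567.0, 13.4, 289.0]
orientation: [-1.391, -2.814, 0.002]
ft_force: [-0.1, 0.7, -2.4]
width: 62.0
```

Emit:
send_rows(
  rows=[
    [-0.024, -0.0173, 0, 0, -1],
    [-0.024, -0.0173, 0, 0, -1],
    [-0.018, -0.013, 0, 0, -1],
    [-0.009, -0.0066, 0, 0, -1],
    [0, 0, 0, 0, -1],
  ],
)

```text
t: 15.45
ee_pos: [570.0, -78.5, 289.6]
orientation: [-1.394, -2.814, 0.001]
ft_force: [0.5, 0.3, -2.0]
width: 61.8
```

Emit:
send_rows(
  rows=[
    [0, 0, 0, 0.06, -1],
    [0, 0, 0, 0.12, -1],
    [0, 0, 0, 0.13, -1],
    [0, 0, 0, 0.11, -1],
    [0, 0, 0, 0.06, -1],
  ],
)

```text
t: 15.95
ee_pos: [570.4, -75.9, 290.1]
orientation: [-2.024, -2.401, 0.0]
ft_force: [0.4, 0.2, -2.4]
width: 61.8
```

Emit:
send_rows(
  rows=[
    [0, 0, 0, 0, -1],
    [0, 0, 0.01, 0, -1],
    [0, 0, 0.01, 0, -1],
    [0, 0, 0, 0, -1],
    [0, 0, 0, 0, -1],
  ],
)

```text
t: 16.45
ee_pos: [570.4, -77.0, 269.9]
orientation: [-2.02, -2.405, 0.001]
ft_force: [0.0, 0.2, -1.2]
width: 62.1
```

```bash
python3 look.py 10 wrist scene top
python3 - <<'E'
from h import *
D=load("scene10");cv2.imwrite("pics/s10c.png",cv2.resize(D["color"][130:280,190:390],None,fx=4,fy=4,interpolation=cv2.INTER_CUBIC))
D=load("top10");cv2.imwrite("pics/t10c.png",cv2.resize(D["color"][100:250,290:490],None,fx=4,fy=4,interpolation=cv2.INTER_CUBIC))
from st import *
o,M=st();totool(M,(571.8,-82,260),o["ee_pos"],99.9)
E
```

```text
t 16.45 pos [570.4 -77.  269.9] xyaw 99.94 zax [-0.001  0.    -1.   ] F [ 0.   0.2 -1.2] w 62.1 q [-0.15  0.39  1.77  0.    0.98 -0.33]
t 16.6 pos [570.9 -77.2 270.8] xyaw 99.92 zax [ 0. -0. -1.] F [ 0.6 -0.  -1.7] w 62.1 q [-0.16  0.39  1.77  0.    0.99 -0.33]
tool delta m [-0.0049  0.      0.0108]
turn 0.0003
```

View pics/wrist10.png

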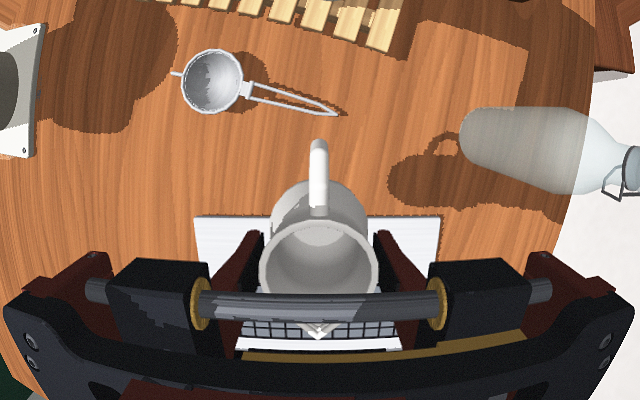

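View pics/s10c.png

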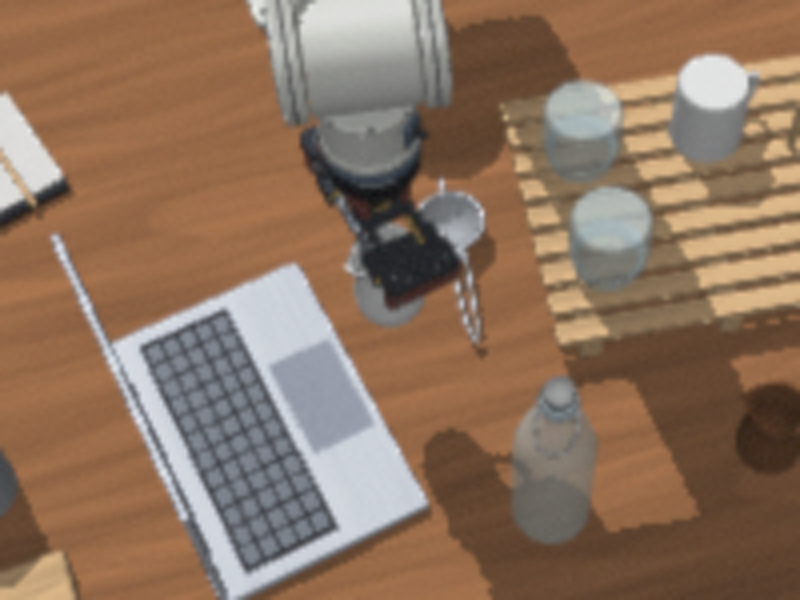

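View pics/t10c.png

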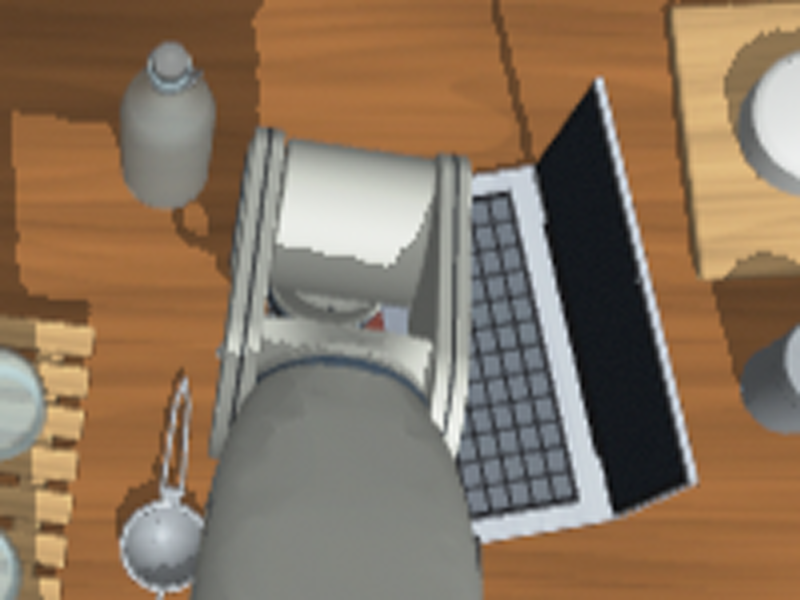

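Emit:
send_rows(
  rows=[
    [-0.002, 0, 0.004, 0, -1],
    [-0.002, 0, 0.004, 0, -1],
    [-0.001, 0, 0.0025, 0, -1],
    [0, 0, 0, 0, -1],
    [0, 0, 0, 0, -1],
  ],
)

```text
t: 17.1
ee_pos: [571.6, -82.1, 260.1]
orientation: [-2.021, -2.405, 0.0]
ft_force: [0.6, -0.1, -2.0]
width: 62.0
```

```bash
python3 look.py 11 wrist scene top
python3 - <<'E'
from h import *
D=load("scene11");cv2.imwrite("pics/s11c.png",cv2.resize(D["color"][180:220,255:315],None,fx=12,fy=12,interpolation=cv2.INTER_CUBIC))
print("pred spout scene",proj(D,[(578.5,-120.3,213.5)]),"webcam",proj(D,[(612.9,-317.3,213.5)]), "top corners",proj(D,[np.array([612.9,-317.3,220.5])+s*152*np.array([.985,.172,0]) for s in(-1,1)]))
D=load("wrist11");cv2.imwrite("pics/w11c.png",cv2.resize(D["color"][200:360,180:450],None,fx=2.9,fy=2.9,interpolation=cv2.INTER_CUBIC))
D=load("scene11");cv2.imwrite("pics/s11s.png",cv2.resize(D["color"][180:290,195:260],None,fx=5,fy=5,interpolation=cv2.INTER_CUBIC))
E
```

```text
t 17.1 pos [571.6 -82.1 260.1] xyaw 99.9 zax [-0.  0. -1.] F [ 0.6 -0.1 -2. ] w 62.0 q [-0.16  0.41  1.77  0.    0.97 -0.34]
pred spout scene [[274.90251508 198.66694114]] webcam [[221.07642138 222.82263696]] top corners [[204.75433655 187.94680475]
 [238.19236233 259.38113025]]
```

View pics/s11c.png

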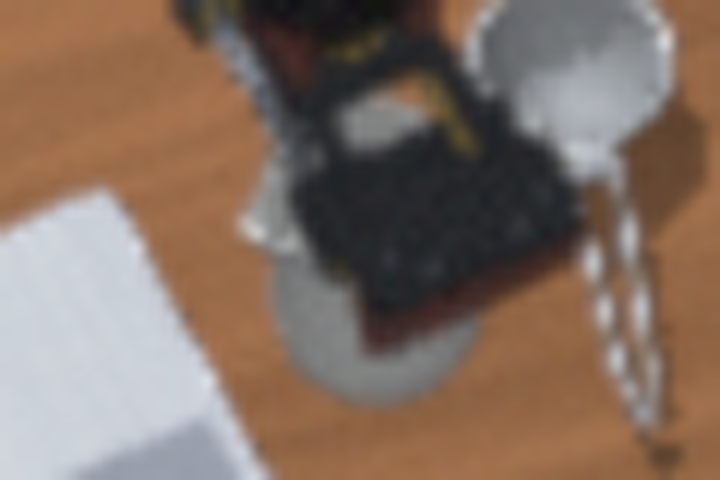

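View pics/w11c.png

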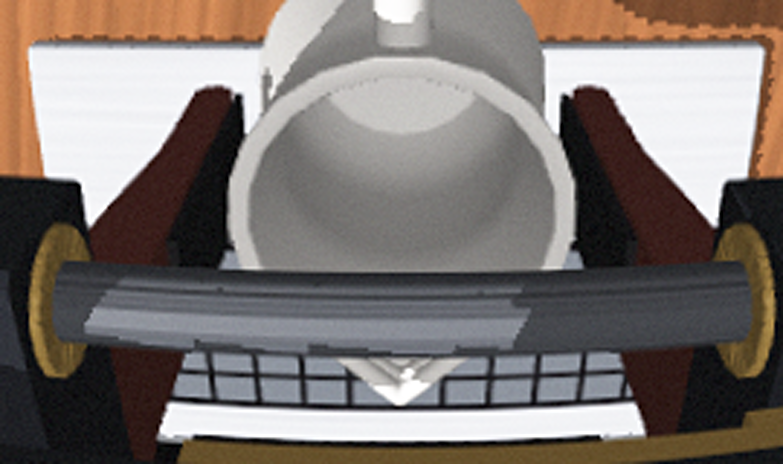

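View pics/s11s.png

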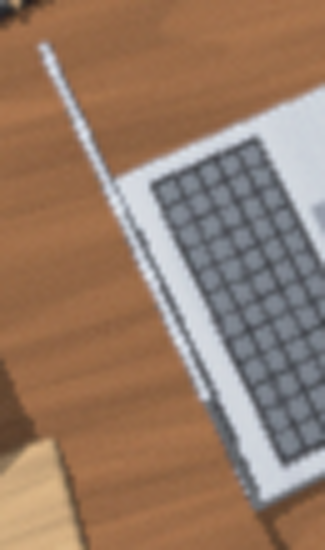

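```bash
python3 - <<'E'
from h import *
D=load("wrist11");S=load("scene11");q=lambda c:((c[0]+.5)/2.9-.5+180,(c[1]+.5)/2.9-.5+200)
d=np.array([.172,-.985,0]);y=np.array([.985,.172,0])
f=lambda n,p:print(n,p.round(1),"d",(p@d).round(1),"y",(p@y).round(1))
a=fray(D,q((30,43)),14);b=fray(D,q((765,43)),14);f("frontmid",(a+b)/2);print(np.linalg.norm(a-b),np.degrees(np.arctan2(*(b-a)[[1,0]])))
f("spout wrist",fray(D,q((400,404)),213.5))
f("handle",fray(D,((319+0),139.5),195))
sp=ray(S,(274.54,198.54),213.5);f("spout scene",sp)
# triangulate
def lin(fn,D,p):
    A=fn(D,p,0);B=fn(D,p,300);return A,(B-A)/np.linalg.norm(B-A)
A,u=lin(fray,D,q((400,404)));B,v=lin(ray,S,(274.54,198.54))
X=np.linalg.solve(sum(np.eye(3)-np.outer(w,w) for w in(u,v)),(np.eye(3)-np.outer(u,u))@A+(np.eye(3)-np.outer(v,v))@B);f("tri",X)
# wrist depth at spout/handle, screen fit
W=load("wrist11")["z_map"];print(W[335:342,318])
E
python3 scr.py 12 90; cp pics/scene12c.png pics/x.png
```

```text
frontmid [ 574.9 -116.3   14. ] d 213.4 y 546.2
299.59893797501053 9.840369842142627
spout wrist [ 577.2 -121.   213.5] d 218.5 y 547.7
handle [560.5 -20.9 195. ] d 117.0 y 548.5
spout scene [ 577.6 -121.4  213.5] d 218.9 y 548.1
tri [ 577.3 -121.4  213. ] d 218.8 y 547.7
[150.60619 150.81595 152.28596 152.06921 392.19168 391.55756 392.2018 ]
t 17.25 pos [571.7 -82.1 260.3] xyaw 99.91 zax [ 0. -0. -1.] F [ 0.8  0.  -2. ] w 62.3 q [-0.16  0.41  1.77  0.    0.97 -0.34]
top 1434 n [ 0.172 -0.985  0.001] theta 89.95 yaw -80.12 c [ 610.1 -317.5  126.1] std 0.83
```

Emit:
send_rows(
  rows=[
    [0, 0, 0, 0, -1],
    [0, 0, 0, 0, -1],
    [0, 0, 0, 0, -1],
    [0, 0, 0, 0, -1],
    [0, 0, 0, 0, -1],
  ],
)

```text
t: 17.85
ee_pos: [571.6, -82.0, 260.2]
orientation: [-2.021, -2.405, -0.0]
ft_force: [0.0, 0.1, -2.2]
width: 61.7
```

```bash
python3 look.py 13 scene
```

```text
t 17.85 pos [571.6 -82.  260.2] xyaw 99.91 zax [ 0.  0. -1.] F [ 0.   0.1 -2.2] w 61.7 q [-0.16  0.41  1.77  0.    0.97 -0.34]
```

View pics/scene13.png

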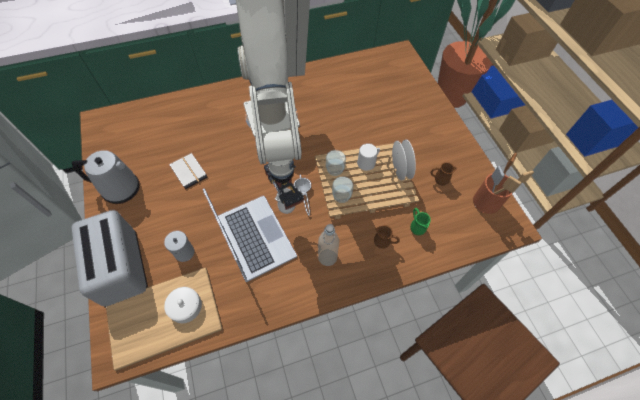

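The screen is upright with its top edge from (204,188) to (238,259). The jug is held at about (285,200), with its spout towards the screen, and everything else stands where it did.

```bash
python3 -c "
from workcell import ctrl;print(ctrl.close_job())"
```

```text
the job is handed in; nothing more can be done
None
```

I tipped the laptop screen upright, then lifted the white jug off the rack. The arm was still holding it in front of the camera when I handed the job in at about 17.9 s.

Last checks before handing in:
- **Screen:** 89.95° by a plane fit to the top camera's depth.
- **Jug:** the spout tip is about 199 mm from the camera and 0.5 mm below its computed height. It is within about 1.5 mm of centre, and points at the camera to within about half a degree. I saw no tilt in the pictures.
- **Grip:** the arm was still, and the wrist felt only a steady 2.2 N, about the jug's weight. The last picture shows nothing else moved.

Two checks disagreed:
- **Opening:** it reads about 62 mm, not the neck's 53 mm, even after two re-grips. The fingers are probably resting on the rim and shoulder rather than the neck. The jug did not slip during the lift, carry or final hold.
- **Centring:** the wrist camera puts the spout 1.5 mm to one side of centre, the fixed cameras about 1 mm to the other. I left it as it was.

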